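# Present a try square to the inspection camera

## Robot

A 6-joint arm with a two-finger parallel gripper is mounted at the origin on a cart in front of the work surface, level with it; the furniture and walls round the work are solid. World frame = base frame: x ahead of the robot, y to its left, z up, the work surface at z = 0. Lengths are in m, angles in rad, forces in N, time in s.
With the tool pointing down it reaches from about 0.375 to 0.9 m from the base axis. Payload 3.1 kg.
Tool frame: the origin (TCP) lies midway between the tips of the shut fingers; the grasp point (between the pads) lies manip.hold_point_z behind it (manip.hold_point_z is the distance from the TCP to the grasp point, in m); z points along the fingers, y is the direction in which the jaws open and shut (so a half turn about z gives the same grasp; the last joint's range is limited). The gripper opens to 85 mm and grips with 20 to 120 N. Pads are 22 mm wide; open, the fingers measure 114 mm over their backs; the gripper's body (76 mm by 85 mm) begins 54 mm behind the grasp point. The pads swing forward as they close: fully open they stand 13 mm farther back than shut.
Start: joints at [1.02, 0.527, 1.433, -0, 1.181, -0.178], TCP at [0.227, 0.582, 0.231] pointing down, gripper open.
Joint ranges: [-3.08, 3.08], [-0.75, 2.2], [0.22, 2.44], [-1.43, 4.57], [0, 2.65], [-2.85, 2.85]. Speed limits (rad/s): [2.79, 2.79, 3.14, 3.14, 3.14, 3.14].

## Interface

Orientations are given as a unit quaternion [x, y, z, w].
In Python, from station import manip, snapshot, workorder, models gives the robot as it stands.
- The arm moves only by the tool jog_arm, never from a script. Its argument "commands" is a list of rows, each a list of 5 numbers: the opening in per cent of the stroke, from 0 (shut) to 100 (fully open), then the shift along the world's x, y, z in cm, then the turn about the world's z in rad. A call has 1 to 8 rows; each row shifts and turns the pose as measured when the row begins; what a row does not reach is not made up. A row lasts 1/12 s, in which the tool goes at most 41.7 mm and 7.16 degrees, less where a joint would pass 70% of its speed; a pose out of reach is approached as far as the arm can. A call with a gripper value outside its range is refused whole. The fingers move at their own pace and stop on an object; "squeeze" is the grip in N (left out, the last holds). Time passes only in rows, so rows that do not move let the fingers close. It gives the time, the measured TCP pose, the force and the opening at its end, in the units of the state.
- manip.sense(): the state, without advancing time (a new reading comes with each control period).
- snapshot(name): name is "scene" or "top" or "wrist"; returns a dict with "image" (384x512x3 uint8, red, green, blue), "intrinsics" (3x3 intrinsics, pixels), "extrinsics" (4x4, takes a point from camera to world coordinates); the wrist camera has in their place "hand_eye" (4x4, takes a point from camera to tool coordinates, whose origin is the TCP and whose axes are the flange's). Camera axes: x right, y down, z forward; pixel columns grow to the right and rows downward; lengths in m; the calibration is good to about 2 mm. A picture is of the moment at which its call begins: read the wrist's pose just before it. There is no depth.
- workorder.sign_off(): hands the job in, once; it reports no verdict.
Trained networks look in a picture, given as the dict that the camera call returned (one of the last four; its "shot" number tells which), for a name from the list of things; names that differ only in an ending like _2 or _b are one class to them, and where a whole thing is asked for, a point or a joint stands for the part that bears it (a point fixed in the world has none). Each returns a list of dicts, best first, with "score" (0 to 1); they miss things now and then, are a little off and sometimes report something else, mostly with a low value. They report only what shows in the picture. A call takes as long as a camera call.
- models.find_in(picture, name): "centre" ([x, y, z] in m, in world coordinates, good to about 4 mm: the middle of the surface that is visible of it).
- models.pinpoint(picture, name): "centre" ([x, y, z] in m, in world coordinates, good to about 4 mm: a listed point, or the origin of a listed thing).
The state is a dict: "t": time; "q": joint angles; "qd": joint speeds; "tau": joint torques, N m; "tcp_pos": TCP position; "tool_rot": TCP orientation; "force": force on the tool from outside, world axes, zero at the start; "ft_torque": the same for the moment, N m; "finger_gap": opening from 0.0 (shut) to 1.0 (fully open).
Only numpy, scipy, OpenCV 4.12 (cv2) and the standard library are available. Lean on these libraries where they do the work, as an engineer would, in place of code of your own. Each camera call takes 0.05 s, during which the arm holds its last target. There are 200 camera calls.

## Task

Lift the try square off the two-pronged rack it hangs on and present its steel blade to the inspection camera: blade pointing straight down, flat face square to the lens, the middle of the blade straight in front of the lens at lens height and 120 mm from the glass, that is above the yellow cross on the camera's base. Finish there, still holding the square in the gripper, clear of everything and still: the program ends while holding it. Do not drop it or set it down on the way, do not touch the camera or its stand with the square or the arm, and leave the tape measure, the sanding block and the wood offcut where they are.

Things in the scene. Friction and masses are not known exactly. Their poses are not given: they have to be found in the camera images.
- try_square: Loose try square, 0.19 kg. Dark wooden stock: x -48..47, y -80..-58, z 0..14 mm. Steel blade at right angles to one end: x -48..-23, y -58..80, z 6..8. Mass centre near x -7, y -55. It hangs with y straight down and x along the prongs: stock on top of the prongs (its top 212 mm above the bench, free to pinch across its 14 mm from above), blade hanging between them at the end nearer the tips.
- blade_mid (a point): Middle of the square's 25 mm wide, 138 mm long blade: x -35.5, y 11, z 7 mm in the frame of try_square, i.e. 91 mm below the stock's top as it hangs. Its axes are the square's.
- rack: Fixed rack: wooden foot 150x100x16 mm (x -55..95), post at the back, two level steel prongs (6 wide, 10 high, 7 mm gap) from x 55 to -60 mm, top 190 mm above the bench, post no higher. Origin on the bench under the prongs' middle, z up; -x points off the free ends, roughly to the robot. Tips turn up 8 mm: raise the square past them before drawing it out, or lift it straight up (blade 138 mm).
- camera_stand: Fixed inspection camera: grey base 330x110x10 mm (x -60..270) with a yellow cross, column, blue camera, black lens in a white ring light. Origin on the bench under the focus point (cross centre), z up; the lens looks along -x, roughly to the robot. Lens axis level, 160 mm above the bench; glass at x 120, ring light 64 mm across, camera to x 250, highest point 192 mm.
- focus (a point): Focus point, in the air on the lens axis: 120 mm in front of the glass and 160 mm above the bench, straight above the yellow cross. Its axes are those of camera_stand.
- tape_measure: Bystander: yellow tape measure, 90 x 32 x 62 mm high, loose; origin in the middle of its underside.
- sanding_block: Bystander: sanding block, brown on grey, 104 x 59 x 30 mm high, loose; origin in the middle of its underside.
- offcut: Bystander: pale wood offcut, 85 x 50 x 36 mm high, loose; origin in the middle of its underside.

How it is judged:
By the outcome, as a careful person would: the job done as asked, in the order asked, and still so for the second after the job is handed in, while the arm keeps its last pose, push and grip.
It also fails if it takes over 38 s, if anything falls off the work surface, if the arm or the gripper's body presses on something with over 40 N, if the wrist force passes 120 N, or if a joint passes its speed limit or range.

## Working session

There is one attempt and no reset: what is moved stays moved. The work goes in short steps, Python scripts to look and compute and a tool call to move; the robot and the scene stay as the last step left them, time stands still between calls to the robot, and variables do not carry over. Pictures are saved under pics/ and viewed, about 8 in all and at most 12, crops included, and the job is handed in when it is done.

Besides the shell and the picture viewer there is one more tool, called as name(argument=value, ...), one argument or row to a line, values as JSON. jog_arm: Moves the arm, as the interface text tells. Its arguments: {"type":"object","properties":{"commands":{"type":"array","items":{"type":"array","items":{"type":"number"}}},"squeeze":{"type":"number"}},"required":["commands"]}

```bash
mkdir -p pics
cat > h.py <<'E'
import numpy as np, cv2
from station import manip, snapshot, workorder, models
def save(p,n): cv2.imwrite('pics/'+n+'.png',cv2.cvtColor(p['image'],cv2.COLOR_RGB2BGR))
def proj(p,X,T=None):
    T=p['extrinsics'] if T is None else T
    c=np.linalg.inv(T)@np.r_[X,1]; u=np.array(p['intrinsics'])@c[:3]; return u[:2]/u[2]
def ray(p,uv,z,T=None):
    T=np.array(p['extrinsics'] if T is None else T)
    d=T[:3,:3]@np.linalg.inv(p['intrinsics'])@np.r_[uv,1]; o=T[:3,3]; return o+d*(z-o[2])/d[2]
E
python3 - <<'E'
from h import *
s=manip.sense(); print(s['t'],s['tcp_pos'],s['tool_rot'],s['finger_gap'],manip.hold_point_z)
im=[]
for n in ['scene','top']:
    p=snapshot(n); im.append(p['image'])
    save(p,n+'0')
    for k in ['try_square','blade_mid','rack','camera_stand','focus','tape_measure','sanding_block','offcut']:
        for f in ('find_in','pinpoint'):
            try: r=getattr(models,f)(p,k)
            except Exception as e: print(n,f,k,e); continue
            print(n,f,k,[(np.round(d['centre'],3).tolist(),round(d['score'],2)) for d in r[:2]])
print(manip.sense()['t'])
E
```

```text
0.0 [0.22664851 0.58168559 0.23031124] [ 1.84841111e-01  9.82767806e-01 -1.02064099e-03 -4.02468766e-04] 1.0021341625778812 0.0187
scene find_in try_square [([0.47, -0.166, 0.195], 0.89)]
scene pinpoint try_square [([0.494, -0.177, 0.131], 0.58)]
scene find_in blade_mid [([0.464, -0.164, 0.194], 0.9)]
scene pinpoint blade_mid [([0.457, -0.16, 0.121], 0.8)]
scene find_in rack [([0.523, -0.191, 0.013], 0.92)]
scene pinpoint rack [([0.49, -0.172, 0.0], 0.58)]
scene find_in camera_stand [([0.674, 0.253, 0.012], 0.61)]
scene pinpoint camera_stand [([0.546, 0.232, 0.003], 0.55)]
scene find_in focus [([0.672, 0.254, 0.012], 0.88)]
scene pinpoint focus []
scene find_in tape_measure [([0.407, -0.024, 0.045], 0.75)]
scene pinpoint tape_measure [([0.426, -0.006, -0.002], 0.74)]
scene find_in sanding_block [([0.325, 0.139, 0.031], 0.74)]
scene pinpoint sanding_block [([0.332, 0.157, -0.0], 0.95)]
scene find_in offcut [([0.325, -0.228, 0.035], 0.92)]
scene pinpoint offcut [([0.333, -0.221, -0.001], 0.6)]
top find_in try_square [([0.483, -0.168, 0.213], 0.61)]
top pinpoint try_square [([0.489, -0.
[... 239 characters left out ...]
, ([0.33, 0.154, 0.03], 0.24)]
top pinpoint rack [([0.494, -0.168, -0.001], 0.67)]
top find_in camera_stand [([0.659, 0.255, 0.012], 0.76)]
top pinpoint camera_stand [([0.543, 0.231, 0.001], 0.6)]
top find_in focus [([0.659, 0.256, 0.01], 0.76)]
top pinpoint focus [([0.542, 0.232, 0.158], 0.6)]
top find_in tape_measure [([0.419, -0.014, 0.059], 0.78)]
top pinpoint tape_measure [([0.425, -0.012, 0.0], 0.61)]
top find_in sanding_block [([0.33, 0.156, 0.027], 0.96), ([0.483, -0.168, 0.212], 0.44)]
top pinpoint sanding_block [([0.332, 0.157, -0.002], 0.62), ([0.49, -0.169, -0.002], 0.54)]
top find_in offcut [([0.334, -0.212, 0.039], 0.58)]
top pinpoint offcut [([0.335, -0.217, 0.001], 0.79)]
1.7
```

View pics/top0.png

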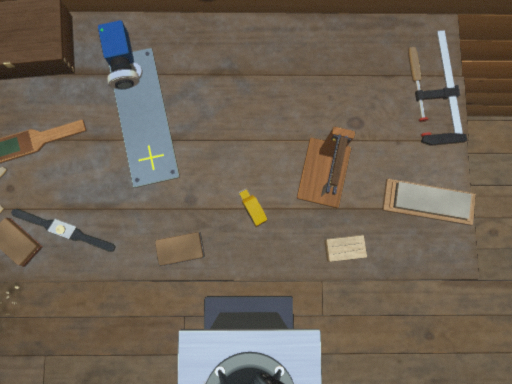

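View pics/scene0.png

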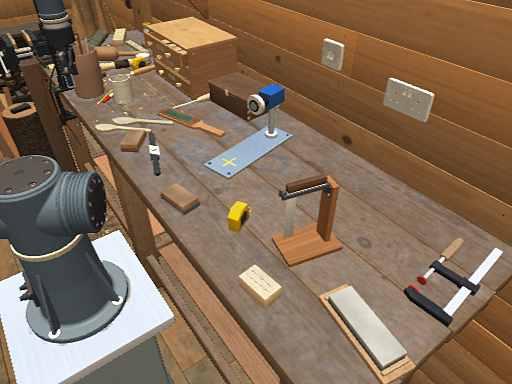

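The top view shows the base cross at (151,157), the rack with the stock running from (330,193) to (342,135), and the bystanders well apart. The network positions agree with it. I'll set out toward the rack now.

jog_arm(
  commands=[
    [100,1.2,-3.3,1.6,0.025],
    [100,1.2,-3.3,1.6,0.025],
    [100,1.2,-3.4,1.6,0.025],
    [100,1.2,-3.4,1.6,0.025],
    [100,1.2,-3.4,1.6,0.025],
    [100,1.2,-3.4,1.6,0.025],
    [100,1.2,-3.4,1.6,0.025],
    [100,1.2,-3.4,1.6,0.025],
  ],
)

```text
t: 2.37
tcp_pos: [0.321, 0.3061, 0.3583]
tool_rot: [0.075, 0.997, -0.002, -0.002]
force: [1.0, -0.6, 0.4]
finger_gap: 0.999
```

Run:
```python
from h import *
p=cv2.imread('pics/top0.png')
a=cv2.resize(p[20:195,95:185],None,fx=4,fy=4,interpolation=cv2.INTER_CUBIC)[:560]
a=cv2.resize(p[40:190,95:185],None,fx=4,fy=4,interpolation=cv2.INTER_CUBIC)
b=cv2.resize(p[120:215,290:365],None,fx=5.5,fy=5.5,interpolation=cv2.INTER_CUBIC)
c=np.zeros((600,790,3),np.uint8); c[:a.shape[0],:a.shape[1]]=a; c[:b.shape[0],370:370+b.shape[1]]=b
cv2.imwrite('pics/crop1.png',c)
```

```text
(no output)
```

View pics/crop1.png

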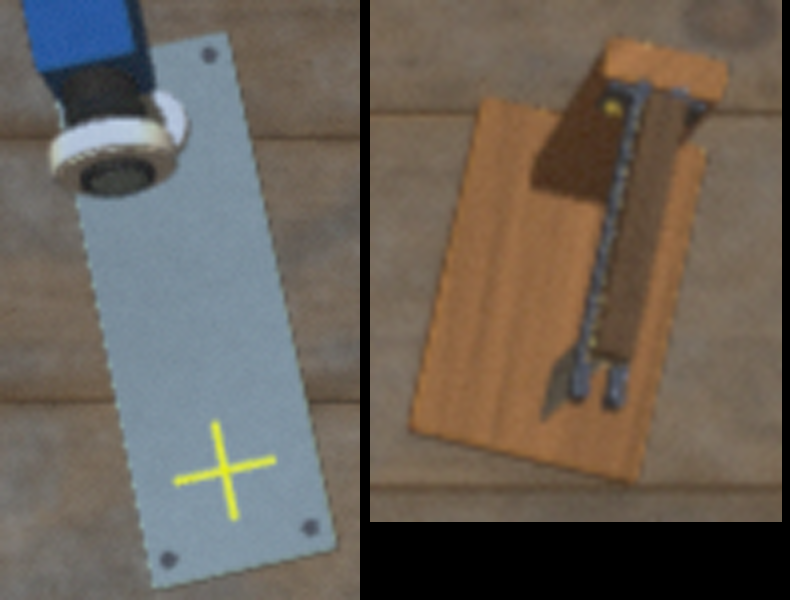

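The crop shows the cross centre at (224,471), the base's right edge from (228,33) to (335,548), the rack foot corners, and the stock from (612,360) up to (670,97).

Run:
```python
from h import *
p=snapshot('top')
A=lambda u,v:(u/4+95-.4,v/4+40-.4)
B=lambda u,v:((u-370)/5.5+290-.4,v/5.5+120-.4)
yaw=lambda a,b:np.arctan2(*(b-a)[1::-1])
print('cross',ray(p,A(224,471),.01))
R=[ray(p,A(*k),.01) for k in[(335,548),(228,33),(153,588),(78,195)]]
print('yawc',yaw(R[0],R[1]),yaw(R[2],R[3]),yaw(R[0],R[2])-np.pi/2, np.linalg.norm(R[0]-R[1]),np.linalg.norm(R[0]-R[2]))
F=[ray(p,B(*k),.016) for k in[(410,430),(635,481),(483,98),(707,150)]]
print('yawr',yaw(F[0],F[2]),yaw(F[1],F[3]),yaw(F[1],F[0])-np.pi/2,np.linalg.norm(F[0]-F[2]),np.linalg.norm(F[0]-F[1]))
c=sum(F)/4; y=yaw(F[0],F[2]); print('rack origin',c-.02*np.array([np.cos(y),np.sin(y),0]))
S=[ray(p,B(*k),.212) for k in[(612,358),(670,97)]]
print('stock',S,yaw(*S),np.linalg.norm(S[0]-S[1]),sum(S)/2)
```

```text
cross [0.54284001 0.23018642 0.01      ]
yawc 0.22292585984877503 0.22149271483999267 0.22311447548412255 0.3268807382071154 0.10737272546507962
yawr -0.22963133743035616 -0.24116571502172807 -0.22504493511007273 0.14800418567652832 0.09679065817969906
rack origin [ 0.48786666 -0.17105567  0.016     ]
stock [array([ 0.44291217, -0.15985224,  0.212     ]), array([ 0.53572762, -0.18282675,  0.212     ])] -0.24265162935112983 0.0956166100753908 [ 0.48931989 -0.1713395   0.212     ]
```

jog_arm(
  commands=[
    [100,1.3,-3.8,0,0.01],
    [100,1.3,-3.8,0,0.01],
    [100,1.3,-3.8,0,0.01],
    [100,1.3,-3.8,0,0.01],
    [100,1.3,-3.8,0,0.01],
    [100,1.3,-3.8,0,0.01],
    [100,1.3,-3.8,0,0],
    [100,1.3,-3.8,0,0],
  ],
)

```text
t: 3.08
tcp_pos: [0.4282, -0.0047, 0.3664]
tool_rot: [0.041, 0.999, 0.0, 0.01]
force: [0.9, 0.5, -0.7]
finger_gap: 1.002
```

jog_arm(
  commands=[
    [100,1.3,-3.7,0,-0.04],
    [100,1.3,-3.7,-0.5,-0.04],
    [100,1.3,-3.7,-1,-0.04],
    [100,1.0,-3.0,-1.5,-0.03],
    [100,0.5,-1.5,-1,0],
    [100,0,0,0,0],
  ],
)

```text
t: 3.58
tcp_pos: [0.4871, -0.1769, 0.3266]
tool_rot: [0.126, 0.992, -0.003, 0.015]
force: [-0.3, 0.6, 0.4]
finger_gap: 1.0
```

```bash
cat >> h.py <<'E'
from scipy.spatial.transform import Rotation as Ro
def wrist():
    s=manip.sense(); p=snapshot('wrist'); T=np.eye(4); T[:3,:3]=Ro.from_quat(s['tool_rot']).as_matrix(); T[:3,3]=s['tcp_pos']
    p['T']=T@np.array(p['hand_eye']); return s,p
def tyaw(s):
    m=Ro.from_quat(s['tool_rot']).as_matrix(); return np.arctan2(m[1,1],m[0,1]), m[:,2]
E
python3 - <<'E'
from h import *
s,p=wrist(); save(p,'w1'); print(s['tcp_pos'],tyaw(s),s['q'])
np.savez('w1.npz',T=p['T'],K=p['intrinsics'])
for f in('find_in','pinpoint'): print([(np.round(d['centre'],3),d['score']) for d in getattr(models,f)(p,'try_square')])
for x in((.4429,-.1599,.212),(.5357,-.1828,.212)): print(proj(p,x,p['T']))
E
```

```text
[ 0.48711794 -0.17694133  0.32663807] (np.float64(1.318310593953534), array([ 0.02892298, -0.00998974, -0.99953172])) [-0.56846652  0.26256387  1.59097121  0.00751583  1.25830861 -1.88901866]
[(array([ 0.484, -0.172,  0.21 ]), 0.75)]
[(array([ 0.491, -0.18 ,  0.131]), 0.93)]
[259.52264438 131.68204499]
[259.63820078 237.09140234]
```

View pics/w1.png

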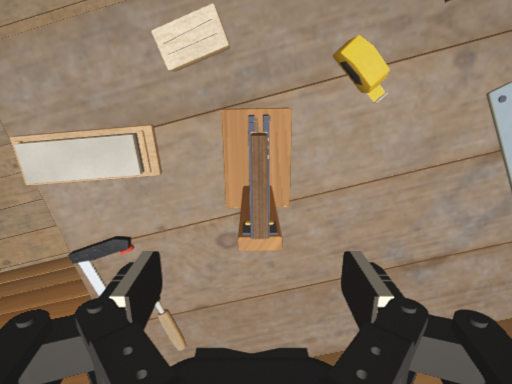

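The wrist view has the stock from (260,131) to (260,240), and my estimate projects to (259.5,132) and (259.6,237), so the estimate holds. I'll centre on it and descend.

jog_arm(
  commands=[
    [100,-0.4,0.7,0,0.015],
    [100,0,0,-2,0],
    [100,0,0,-2,0],
    [100,0,0,-2,0],
    [100,0,0,-2,0],
    [100,0,0,-2,0],
    [100,0,0,-1,0],
    [100,0,0,0,0],
  ],
)

```text
t: 4.4
tcp_pos: [0.4809, -0.15, 0.2252]
tool_rot: [0.105, 0.994, -0.004, 0.023]
force: [0.1, 0.5, -0.6]
finger_gap: 1.002
```

Run:
```python
from h import *
s,p=wrist(); save(p,'w2'); print(s['tcp_pos'],tyaw(s))
for x in((.4429,-.1599,.212),(.5357,-.1828,.212),(.483,-.17,.212)): print(proj(p,x,p['T']))
```

```text
[ 0.48089757 -0.14998104  0.22515943] (np.float64(1.3597377464290956), array([ 0.04499906, -0.01231172, -0.99891116]))
[218.84586185 181.25626297]
[219.539354   327.49220719]
[218.82526682 251.2850399 ]
```

View pics/w2.png

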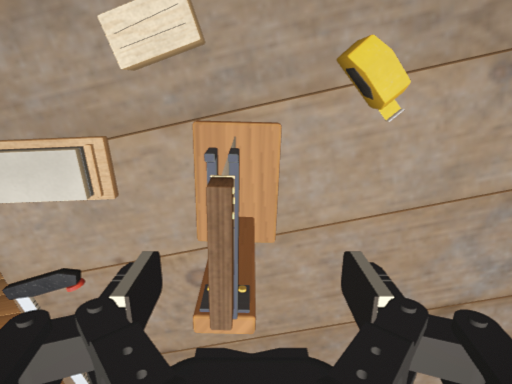

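The stock runs from (221,178) to (221,329) in the picture, against a projection of (219,181) to (219,327). So the estimate is right, but the TCP drifted 2 cm in +y. I'll correct that before going lower.

jog_arm(
  commands=[
    [100,0.1,-1.0,0,-0.013],
    [100,0.1,-0.8,0,-0.013],
    [100,0,0,0,0],
    [100,0,0,0,0],
  ],
)

```text
t: 4.78
tcp_pos: [0.4854, -0.1682, 0.231]
tool_rot: [0.117, 0.993, -0.006, 0.027]
force: [-1.7, 0.8, -0.3]
finger_gap: 0.996
```

Run:
```python
from h import *
s=manip.sense(); print(s['tcp_pos'],tyaw(s),s['qd'])
```

```text
[ 0.48535169 -0.16824101  0.23095296] (np.float64(1.3359251442287867), array([ 0.05303356, -0.01825993, -0.99842577])) [-0.01337865 -0.01060717 -0.02907153 -0.00691438 -0.0022859   0.00011004]
```

jog_arm(
  commands=[
    [100,-0.2,-0.1,-1.0,0],
    [100,0,0,-1.0,0],
    [100,0,0,-0.6,0],
  ],
)

```text
t: 5.03
tcp_pos: [0.4861, -0.1719, 0.2083]
tool_rot: [0.118, 0.992, -0.008, 0.032]
force: [-0.6, 0.2, -0.5]
finger_gap: 0.997
```

jog_arm(
  commands=[
    [100,0,0,0,0],
  ],
)

```text
t: 5.12
tcp_pos: [0.4856, -0.1719, 0.2077]
tool_rot: [0.118, 0.992, -0.008, 0.032]
force: [0.1, -0.4, 0.6]
finger_gap: 1.003
```

jog_arm(
  commands=[
    [100,0,0,0,0],
  ],
)

```text
t: 5.2
tcp_pos: [0.4858, -0.1721, 0.2079]
tool_rot: [0.118, 0.992, -0.008, 0.032]
force: [-0.5, 0.4, -0.8]
finger_gap: 0.996
```

Run:
```python
from h import *
s=manip.sense(); print(s['tcp_pos'],tyaw(s),s['qd'])
```

```text
[ 0.4857587  -0.17211028  0.20786639] (np.float64(1.3334313907669906), array([ 0.06090195, -0.02307559, -0.99787698])) [-0.00220304  0.00427416  0.0024734   0.00018616 -0.00045625 -0.00114104]
```

jog_arm(
  commands=[
    [100,-0.3,0.2,-0.6,0],
    [100,0,0,-0.5,0],
    [100,0,0,0,0],
  ],
)

```text
t: 5.45
tcp_pos: [0.4832, -0.1704, 0.1971]
tool_rot: [0.118, 0.992, -0.008, 0.033]
force: [-0.3, -0.0, 0.5]
finger_gap: 1.002
```

Run:
```python
from h import *
s=manip.sense(); print(s['tcp_pos'],tyaw(s),s['qd'])
d=s['tcp_pos'][:2]-np.array([.4893,-.1713]); print(d@[.971,-.238],d@[.238,.971])
```

```text
[ 0.48316767 -0.17042732  0.19713797] (np.float64(1.3331845400945128), array([ 0.06301707, -0.02433875, -0.99771563])) [ 0.00111142 -0.00936895  0.00637864  0.00148386  0.01261964 -0.00030398]
-0.006162187068343504 -0.0006121200907290815
```

jog_arm(
  commands=[
    [100,0,0,-0.2,0],
    [60,0,0,0,0],
    [30,0,0,0,0],
    [10,0,0,0,0],
    [0,0,0,0,0],
    [0,0,0,0,0],
    [0,0,0,0,0],
    [0,0,0,0,0],
  ],
  squeeze=70,
)

```text
t: 6.12
tcp_pos: [0.4835, -0.1702, 0.1953]
tool_rot: [0.118, 0.992, -0.008, 0.033]
force: [0.2, 0.6, -0.9]
finger_gap: 0.143
```

Run:
```python
from h import *
s=manip.sense(); print(s['tcp_pos'],tyaw(s),s['finger_gap'],s['force'])
s,p=wrist(); save(p,'w3')
```

```text
[ 0.48345283 -0.17022756  0.1953399 ] (np.float64(1.3334944774245574), array([ 0.06351214, -0.02430396, -0.99768508])) 0.14348323746232194 [ 0.23895546  0.57439234 -0.85751955]
```

View pics/w3.png

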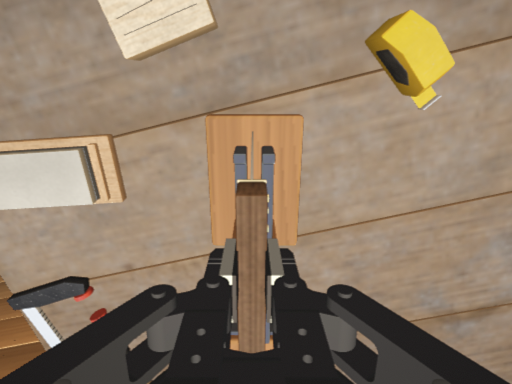

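The pads straddle the stock at about (228..278, 275), and the gap has stopped at 0.143, about 12 mm. I'll do a gentle test lift.

jog_arm(
  commands=[
    [0,0,0,0,0],
    [0,0,0,0.6,0],
    [0,0,0,0.6,0],
    [0,0,0,0,0],
  ],
)

```text
t: 6.5
tcp_pos: [0.4826, -0.1698, 0.2073]
tool_rot: [0.118, 0.992, -0.008, 0.032]
force: [0.6, -0.4, -1.3]
finger_gap: 0.148
```

Run:
```python
from h import *
s=manip.sense(); print(s['tcp_pos'],tyaw(s),s['finger_gap'],s['force'],s['ft_torque'])
```

```text
[ 0.4825795  -0.16977534  0.20732344] (np.float64(1.333497744986198), array([ 0.06097953, -0.02285849, -0.99787724])) 0.14833700509697287 [ 0.59833627 -0.37740759 -1.34553282] [-0.00666479  0.06439647 -0.04188665]
```

jog_arm(
  commands=[
    [0,0,0,1.5,0],
    [0,0,0,1.5,0],
    [0,0,0,1.5,0],
    [0,0,0,1.5,0],
  ],
)

```text
t: 6.83
tcp_pos: [0.4793, -0.168, 0.2661]
tool_rot: [0.118, 0.993, -0.006, 0.027]
force: [0.8, -0.7, -1.9]
finger_gap: 0.145
```

Run:
```python
from h import *
s=manip.sense(); print(s['tcp_pos'],tyaw(s),s['finger_gap'],s['force'],s['ft_torque'])
```

```text
[ 0.47933007 -0.16795882  0.2661273 ] (np.float64(1.333334854006748), array([ 0.05193596, -0.017381  , -0.99849915])) 0.1447271443148599 [ 0.76255142 -0.74335637 -1.87856092] [ 0.04738678  0.05166345 -0.03563073]
```

jog_arm(
  commands=[
    [0,0.2,-0.15,1.5,0],
    [0,0.1,-0.05,1.5,0],
    [0,0.1,-0.05,1.5,0],
    [0,0.1,-0.05,1.5,0],
  ],
)

```text
t: 7.17
tcp_pos: [0.4827, -0.17, 0.3287]
tool_rot: [0.118, 0.993, -0.005, 0.025]
force: [-0.3, 0.2, -2.4]
finger_gap: 0.146
```

jog_arm(
  commands=[
    [0,0.1,-0.05,1.5,0],
    [0,0.1,-0.05,1.5,0],
    [0,0.1,-0.05,1.5,0],
    [0,0,0,0,0],
  ],
)

```text
t: 7.5
tcp_pos: [0.486, -0.1717, 0.3789]
tool_rot: [0.118, 0.993, -0.006, 0.028]
force: [0.3, 0.0, -0.1]
finger_gap: 0.144
```

Run:
```python
from h import *
s=manip.sense(); print(s['tcp_pos'],tyaw(s),s['finger_gap'],s['force'],s['ft_torque'])
p=snapshot('scene'); save(p,'s2')
print([(np.round(d['centre'],3),d['score']) for d in models.pinpoint(p,'blade_mid')])
im=cv2.imread('pics/s2.png')[120:290,190:400]; cv2.imwrite('pics/s2c.png',cv2.resize(im,None,fx=3,fy=3,interpolation=cv2.INTER_CUBIC))
```

```text
[ 0.48595403 -0.17166277  0.37893364] (np.float64(1.3333953769454157), array([ 0.05364537, -0.01880713, -0.99838293])) 0.14429437194208777 [ 0.32971949  0.04383193 -0.08858611] [-0.06141287 -0.01147148 -0.00874514]
[(array([ 0.461, -0.167,  0.304]), 0.87)]
```

View pics/s2c.png

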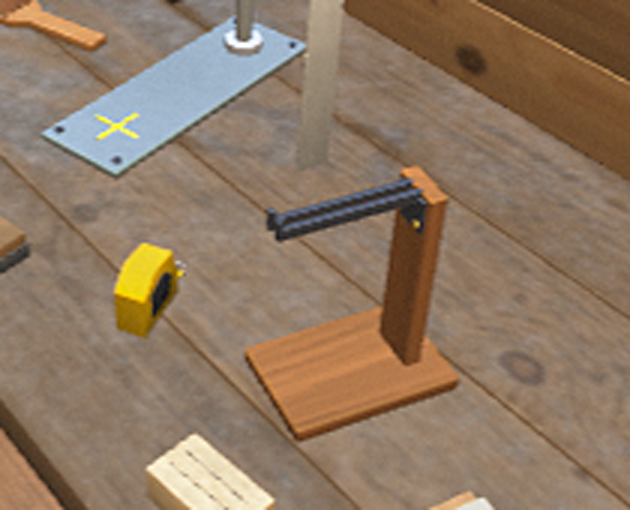

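The square is up and clear of the rack, with the blade hanging vertical. The blade_mid network gives (0.461,-0.167,0.304), and the rigid-grasp prediction has z 0.305. I'll write a helper that computes the remaining move.

```bash
cat >> h.py <<'E'
Rg=Ro.from_quat([0.118,0.992,-0.008,0.033])
def setg():
    # tool at grasp: yaw 1.3335, tool z as measured
    z=np.array([0.0635,-0.0243,-.99768]); z/=np.linalg.norm(z)
    y=np.array([np.cos(1.3335),np.sin(1.3335),0]); y-=z*(y@z); y/=np.linalg.norm(y)
    return np.c_[np.cross(y,z),y,z]
RG=setg(); TG=np.array([.4835,-.1702,.1953]); MID=np.array([.4553,-.1630,.121])
FOC=np.array([.5428,.2308,.160]); YC=.2226
def status(th_only=False):
    s=manip.sense(); R=Ro.from_quat(s['tool_rot']).as_matrix()
    D=R@RG.T                       # rotation of the square since grasp
    mid=s['tcp_pos']+R@RG.T@(MID-TG)
    nrm=D@np.array([np.cos(1.3335),np.sin(1.3335),0]); down=D@np.array([0,0,-1.])
    turn=YC-np.arctan2(nrm[1],nrm[0])
    # target TCP after pure z-turn of present attitude
    c,sn=np.cos(turn),np.sin(turn); Z=np.array([[c,-sn,0],[sn,c,0],[0,0,1]])
    tcp_t=FOC-Z@(mid-s['tcp_pos'])
    print('t',round(s['t'],2),'tcp',np.round(s['tcp_pos'],4),'mid',np.round(mid,4),'turn',round(turn,3),'shift cm',np.round((tcp_t-s['tcp_pos'])*100,2),'mid err mm',np.round((FOC-mid)*1000,1),'down',np.round(down,3),'nz',round(nrm[2],3),'gap',round(s['finger_gap'],3))
    return s
E
python3 -c "
from h import *
s=status();print(s['q'])"
```

```text
t 7.6 tcp [ 0.4843 -0.1707  0.3758] mid [ 0.455  -0.1629  0.302 ] turn -1.111 shift cm [  6.45  37.17 -14.2 ] mid err mm [  87.8  393.7 -142. ] down [-0.015  0.009 -1.   ] nz 0.005 gap 0.139
[-0.56426892  0.20347202  1.53516664  0.01301723  1.35387028 -1.90021051]
```

jog_arm(
  commands=[
    [0,0.4,1.5,0,-0.05],
    [0,0.4,2.3,0,-0.07],
    [0,0.4,2.3,0,-0.07],
    [0,0.4,2.3,0,-0.07],
    [0,0.4,2.3,0,-0.07],
    [0,0.4,2.3,0,-0.07],
    [0,0.4,2.3,0,-0.07],
    [0,0.4,2.3,0,-0.07],
  ],
)

```text
t: 8.27
tcp_pos: [0.5089, 0.0095, 0.362]
tool_rot: [0.395, 0.918, -0.011, 0.01]
force: [-0.2, 0.3, -1.5]
finger_gap: 0.143
```

```bash
python3 -c "
from h import *
s=status();print(s['q'])"
```

```text
t 8.27 tcp [0.5089 0.0095 0.362 ] mid [0.487  0.0329 0.289 ] turn -0.535 shift cm [  4.09  18.99 -12.9 ] mid err mm [  55.8  197.9 -129. ] down [-0.03   0.027 -0.999] nz -0.003 gap 0.143
[-0.18568761  0.22672726  1.54104617 -0.02640154  1.35895067 -0.93810516]
```

jog_arm(
  commands=[
    [0,0.5,2.2,0,-0.065],
    [0,0.5,2.2,0,-0.065],
    [0,0.5,2.2,0,-0.065],
    [0,0.5,2.2,0,-0.065],
    [0,0.5,2.2,0,-0.065],
    [0,0.5,2.2,0,-0.065],
    [0,0.4,2.0,0,-0.065],
    [0,0,0,0,0],
  ],
)

```text
t: 8.93
tcp_pos: [0.5352, 0.174, 0.3462]
tool_rot: [0.601, 0.799, -0.018, -0.006]
force: [0.4, 0.3, -2.1]
finger_gap: 0.143
```

```bash
python3 -c "
from h import *
s=status();print(s['q'],tyaw(s))"
```

```text
t 8.93 tcp [0.5352 0.174  0.3462] mid [0.5244 0.2054 0.2736] turn -0.059 shift cm [  1.66   2.49 -11.36] mid err mm [  18.4   25.4 -113.6] down [-0.042  0.045 -0.998] nz -0.028 gap 0.143
[ 0.12524948  0.34540848  1.41212691 -0.01792434  1.41808776 -0.15342188] (np.float64(0.2814775510330329), array([-0.03151518, -0.02182269, -0.99926501]))
```

The square is near the camera, but its tilt has drifted to about 3.5°, because each row starts from the measured attitude. I'll see how descending changes that, since 11 cm of descent is still needed.

jog_arm(
  commands=[
    [0,0,0,-1.5,0],
    [0,0,0,-1.5,0],
    [0,0,0,-1.5,0],
    [0,0,0,0,0],
  ],
)

```text
t: 9.27
tcp_pos: [0.5317, 0.1746, 0.2939]
tool_rot: [0.598, 0.801, -0.022, -0.009]
force: [-0.9, -0.5, -2.5]
finger_gap: 0.145
```

```bash
cat >> h.py <<'E'
def tilt():
    s=status(); R=Ro.from_quat(s['tool_rot']).as_matrix(); d=R@RG.T@np.array([0,0,-1.]); q1=s['q'][0]
    c,n=np.cos(q1),np.sin(q1); print('square tilt radial %.4f tang %.4f'%(d[0]*c+d[1]*n,-d[0]*n+d[1]*c),'q',np.round(s['q'],3))
E
python3 -c "
from h import *
tilt()"
```

```text
t 9.27 tcp [0.5317 0.1746 0.2939] mid [0.52   0.2058 0.2213] turn -0.065 shift cm [ 2.08  2.43 -6.13] mid err mm [ 22.8  25.  -61.3] down [-0.052  0.043 -0.998] nz -0.037 gap 0.145
square tilt radial -0.0457 tang 0.0492 q [ 0.128  0.391  1.489 -0.019  1.306 -0.155]
```

jog_arm(
  commands=[
    [0,0,0,4,0],
    [0,0,0,0,0],
    [0,0,0,0,0],
  ],
)

```text
t: 9.52
tcp_pos: [0.5283, 0.1729, 0.3301]
tool_rot: [0.598, 0.801, -0.027, -0.014]
force: [-0.6, -1.0, -3.3]
finger_gap: 0.14
```

```bash
python3 -c "
from h import *
tilt()"
```

```text
t 9.52 tcp [0.5283 0.1729 0.3301] mid [0.5156 0.2039 0.2577] turn -0.066 shift cm [ 2.51  2.61 -9.77] mid err mm [ 27.2  26.9 -97.7] down [-0.065  0.041 -0.997] nz -0.051 gap 0.14
square tilt radial -0.0593 tang 0.0484 q [ 0.126  0.358  1.437 -0.02   1.403 -0.159]
```

jog_arm(
  commands=[
    [0,0,0,-4,0],
    [0,0,0,0,0],
    [0,0,0,0,0],
  ],
)

```text
t: 9.77
tcp_pos: [0.5294, 0.1721, 0.2918]
tool_rot: [0.598, 0.801, -0.025, -0.012]
force: [0.8, -0.6, -0.0]
finger_gap: 0.144
```

```bash
python3 -c "
from h import *
tilt()"
```

```text
t 9.77 tcp [0.5294 0.1721 0.2918] mid [0.5171 0.2031 0.2193] turn -0.066 shift cm [ 2.36  2.7  -5.93] mid err mm [ 25.7  27.7 -59.3] down [-0.059  0.041 -0.997] nz -0.045 gap 0.144
square tilt radial -0.0537 tang 0.0479 q [ 0.124  0.392  1.493 -0.021  1.308 -0.158]
```

jog_arm(
  commands=[
    [0,2,0,0,0],
    [0,0,0,0,0],
    [0,0,0,0,0],
  ],
)

```text
t: 10.02
tcp_pos: [0.5499, 0.1717, 0.2944]
tool_rot: [0.598, 0.801, -0.025, -0.012]
force: [0.0, -0.8, -1.4]
finger_gap: 0.143
```

```bash
python3 -c "
from h import *
tilt()"
```

```text
t 10.02 tcp [0.5499 0.1717 0.2944] mid [0.5376 0.2027 0.2219] turn -0.066 shift cm [ 0.31  2.74 -6.19] mid err mm [  5.2  28.1 -61.9] down [-0.059  0.041 -0.997] nz -0.045 gap 0.143
square tilt radial -0.0541 tang 0.0474 q [ 0.12   0.418  1.442 -0.021  1.333 -0.164]
```

jog_arm(
  commands=[
    [0,0,2,0,0],
    [0,0,0,0,0],
    [0,0,0,0,0],
  ],
)

```text
t: 10.27
tcp_pos: [0.5523, 0.1916, 0.2984]
tool_rot: [0.598, 0.801, -0.023, -0.009]
force: [-0.1, -0.6, -2.1]
finger_gap: 0.143
```

```bash
python3 -c "
from h import *
tilt()"
```

```text
t 10.27 tcp [0.5523 0.1916 0.2984] mid [0.5405 0.2226 0.2259] turn -0.065 shift cm [ 0.02  0.75 -6.59] mid err mm [  2.3   8.2 -65.9] down [-0.053  0.041 -0.998] nz -0.039 gap 0.143
square tilt radial -0.0457 tang 0.0485 q [ 0.153  0.424  1.419 -0.02   1.344 -0.13 ]
```

jog_arm(
  commands=[
    [0,0,0,1.0,0],
    [0,0,0,1.0,0],
    [0,0,0,1.0,0],
    [0,0,0,1.0,0],
    [0,0,0,0,0],
  ],
)

```text
t: 10.68
tcp_pos: [0.5524, 0.1905, 0.3459]
tool_rot: [0.598, 0.801, -0.022, -0.007]
force: [1.3, -0.3, -2.3]
finger_gap: 0.143
```

```bash
python3 -c "
from h import *
tilt()"
```

```text
t 10.68 tcp [0.5524 0.1905 0.3459] mid [0.541  0.2215 0.2733] turn -0.065 shift cm [ -0.02   0.86 -11.33] mid err mm [   1.8    9.3 -113.3] down [-0.048  0.041 -0.998] nz -0.035 gap 0.143
square tilt radial -0.0415 tang 0.0475 q [ 0.152  0.383  1.354 -0.021  1.446 -0.133]
```

jog_arm(
  commands=[
    [0,0,0,-4,0],
    [0,0,0,0,0],
    [0,0,0,0,0],
  ],
)

```text
t: 10.93
tcp_pos: [0.554, 0.1898, 0.3103]
tool_rot: [0.599, 0.801, -0.019, -0.004]
force: [-0.4, 1.0, -0.1]
finger_gap: 0.144
```

```bash
python3 -c "
from h import *
tilt()"
```

```text
t 10.93 tcp [0.554  0.1898 0.3103] mid [0.5432 0.2209 0.2376] turn -0.064 shift cm [-0.24  0.92 -7.76] mid err mm [ -0.4   9.9 -77.6] down [-0.039  0.042 -0.998] nz -0.026 gap 0.144
square tilt radial -0.0326 tang 0.0471 q [ 0.15   0.409  1.41  -0.021  1.355 -0.131]
```

Useful result: a slow rise followed by a fast drop shifts the radial tilt by about +0.013 per cycle. I'll turn by about +0.96 so the tilt is purely radial, cycle it out, then turn back.

jog_arm(
  commands=[
    [0,0,0,0.2,0.12],
    [0,0,0,0.2,0.12],
    [0,0,0,0.2,0.12],
    [0,0,0,0.2,0.12],
    [0,0,0,0.2,0.12],
    [0,0,0,0.2,0.12],
    [0,0,0,0.2,0.12],
    [0,0,0,0,0.06],
  ],
)

```text
t: 11.6
tcp_pos: [0.5586, 0.1892, 0.3377]
tool_rot: [0.172, 0.985, -0.016, 0.011]
force: [0.6, -0.2, -1.9]
finger_gap: 0.146
```

jog_arm(
  commands=[
    [0,0,0,1.0,0],
    [0,0,0,1.0,0],
    [0,0,0,1.0,0],
    [0,0,0,1.0,0],
    [0,0,0,0,0],
    [0,0,0,-4,0],
    [0,0,0,0,0],
    [0,0,0,0,0],
  ],
)

```text
t: 12.27
tcp_pos: [0.5611, 0.1888, 0.3526]
tool_rot: [0.172, 0.985, -0.014, 0.018]
force: [1.7, 0.2, 0.1]
finger_gap: 0.142
```

```bash
python3 -c "
from h import *
tilt()"
```

```text
t 12.27 tcp [0.5611 0.1888 0.3526] mid [0.5317 0.1988 0.2791] turn -1.003 shift cm [ -1.09   1.18 -11.91] mid err mm [  11.1   32.  -119.1] down [-0.029 -0.002 -1.   ] nz -0.012 gap 0.142
square tilt radial -0.0295 tang 0.0023 q [ 0.155  0.361  1.371 -0.038  1.385 -1.064]
```

jog_arm(
  commands=[
    [0,0,0,-4,0],
    [0,0,0,0,0],
    [0,0,0,0,0],
    [0,0,0,1.0,0],
    [0,0,0,1.0,0],
    [0,0,0,1.0,0],
    [0,0,0,1.0,0],
    [0,0,0,0,0],
  ],
)

```text
t: 12.93
tcp_pos: [0.571, 0.1902, 0.3751]
tool_rot: [0.172, 0.985, -0.01, 0.032]
force: [0.7, 0.4, -1.5]
finger_gap: 0.141
```

jog_arm(
  commands=[
    [0,0,0,-4,0],
    [0,0,0,0,0],
    [0,0,0,0,0],
  ],
)

```text
t: 13.18
tcp_pos: [0.5753, 0.191, 0.3449]
tool_rot: [0.172, 0.984, -0.007, 0.04]
force: [1.1, -0.5, -1.4]
finger_gap: 0.144
```

```bash
python3 -c "
from h import *
tilt()"
```

```text
t 13.18 tcp [0.5753 0.191  0.3449] mid [0.5492 0.2015 0.2702] turn -1.004 shift cm [ -2.73   1.22 -11.02] mid err mm [  -6.4   29.3 -110.2] down [ 0.016  0.004 -1.   ] nz 0.009 gap 0.144
square tilt radial 0.0167 tang 0.0015 q [ 0.156  0.368  1.382 -0.04   1.32  -1.061]
```

jog_arm(
  commands=[
    [0,-0.3,0.1,-1.2,0],
    [0,-0.3,0.1,-1.2,0],
    [0,-0.3,0.1,-1.2,0],
    [0,-0.3,0.1,-1.2,0],
    [0,-0.3,0.1,-1.2,0],
    [0,0,0,0,0],
  ],
)

```text
t: 13.68
tcp_pos: [0.5702, 0.1977, 0.3005]
tool_rot: [0.172, 0.984, -0.002, 0.053]
force: [-0.8, 0.8, -1.3]
finger_gap: 0.144
```

```bash
python3 -c "
from h import *
tilt()"
```

```text
t 13.68 tcp [0.5702 0.1977 0.3005] mid [0.5462 0.2085 0.2252] turn -1.004 shift cm [-2.36  0.7  -6.52] mid err mm [ -3.4  22.3 -65.2] down [ 0.043  0.008 -0.999] nz 0.022 gap 0.144
square tilt radial 0.0439 tang 0.0006 q [ 0.169  0.391  1.472 -0.043  1.18  -1.041]
```

jog_arm(
  commands=[
    [0,0,0,4,0],
    [0,0,0,0,0],
    [0,0,0,0,0],
  ],
)

```text
t: 13.93
tcp_pos: [0.5734, 0.1983, 0.3474]
tool_rot: [0.172, 0.984, -0.002, 0.056]
force: [0.1, -0.1, -3.6]
finger_gap: 0.14
```

```bash
python3 -c "
from h import *
tilt()"
```

```text
t 13.93 tcp [0.5734 0.1983 0.3474] mid [0.5499 0.2091 0.272 ] turn -1.004 shift cm [ -2.71   0.68 -11.2 ] mid err mm [  -7.1   21.7 -112. ] down [ 0.05   0.009 -0.999] nz 0.025 gap 0.14
square tilt radial 0.0503 tang 0.0003 q [ 0.169  0.353  1.401 -0.042  1.283 -1.046]
```

jog_arm(
  commands=[
    [0,-0.5,0,-0.5,0],
    [0,0,0,0,0],
    [0,-0.5,0,-0.5,0],
    [0,0,0,0,0],
    [0,-0.5,0,-0.5,0],
    [0,0,0,0,0],
  ],
)

```text
t: 14.43
tcp_pos: [0.5594, 0.1985, 0.3356]
tool_rot: [0.172, 0.983, -0.0, 0.06]
force: [-0.6, -0.4, -2.2]
finger_gap: 0.144
```

```bash
python3 -c "
from h import *
tilt()"
```

```text
t 14.43 tcp [0.5594 0.1985 0.3356] mid [0.5364 0.2094 0.26  ] turn -1.004 shift cm [ -1.35   0.71 -10.  ] mid err mm [   6.4   21.4 -100. ] down [ 0.058  0.01  -0.998] nz 0.029 gap 0.144
square tilt radial 0.0587 tang -0.0001 q [ 0.174  0.339  1.457 -0.044  1.233 -1.039]
```

jog_arm(
  commands=[
    [0,0,0,0,-0.12],
    [0,0,0,0,-0.12],
    [0,0,0,0,-0.12],
    [0,0,0,0,-0.12],
    [0,0,0,0,0],
  ],
)

```text
t: 14.85
tcp_pos: [0.5569, 0.198, 0.3322]
tool_rot: [0.41, 0.91, -0.016, 0.055]
force: [-0.4, 0.0, -2.6]
finger_gap: 0.144
```

```bash
cat >> h.py <<'E'
def tilt2():
    s=status(); R=Ro.from_quat(s['tool_rot']).as_matrix(); D=R@RG.T; d=D@np.array([0,0,-1.])
    n=D@np.array([np.cos(1.3335),np.sin(1.3335),0]); a=np.arctan2(n[1],n[0]); c,k=np.cos(a),np.sin(a)
    print('in square axes: normal %.4f inplane %.4f'%(d[0]*c+d[1]*k,-d[0]*k+d[1]*c),'sum-pi %.4f'%(sum(s['q'][[1,2,4]])-np.pi),'q',np.round(s['q'],4),'tau',np.round(s['tau'],2))
E
python3 -c "
from h import *
tilt();tilt2()"
```

```text
t 14.85 tcp [0.5569 0.198  0.3322] mid [0.5415 0.2186 0.2566] turn -0.504 shift cm [-1.06  0.74 -9.66] mid err mm [  1.3  12.2 -96.6] down [ 0.049 -0.019 -0.999] nz 0.024 gap 0.144
square tilt radial 0.0447 tang -0.0284 q [ 0.199  0.36   1.433 -0.095  1.278 -0.501]
t 14.85 tcp [0.5569 0.198  0.3322] mid [0.5415 0.2186 0.2566] turn -0.504 shift cm [-1.06  0.74 -9.66] mid err mm [  1.3  12.2 -96.6] down [ 0.049 -0.019 -0.999] nz 0.024 gap 0.144
in square axes: normal 0.0243 inplane -0.0471 sum-pi -0.0700 q [ 0.199   0.3598  1.4332 -0.0952  1.2785 -0.5014] tau [  0.05 -39.94 -21.    -0.41  -0.2    0.67]
```

jog_arm(
  commands=[
    [0,-0.5,-2.2,0,0],
    [0,-0.5,-2.2,0,0],
    [0,-0.5,-2.2,0,0],
    [0,-0.5,-2.2,0,0],
    [0,0,0,0,0],
  ],
)

```text
t: 15.27
tcp_pos: [0.5351, 0.109, 0.3295]
tool_rot: [0.4, 0.915, -0.017, 0.054]
force: [0.2, -0.2, -1.5]
finger_gap: 0.143
```

```bash
python3 -c "
from h import *
tilt();tilt2()"|grep -v ^t
```

```text
square tilt radial 0.0455 tang -0.0200 q [ 0.039  0.288  1.551 -0.082  1.221 -0.683]
in square axes: normal 0.0215 inplane -0.0448 sum-pi -0.0819 q [ 0.0387  0.2878  1.5509 -0.0818  1.2209 -0.6831] tau [ -0.46 -35.95 -20.6   -0.43  -0.37  -0.14]
```

jog_arm(
  commands=[
    [0,0.5,2.2,0,0],
    [0,0.5,2.2,0,0],
    [0,0.5,2.2,0,0],
    [0,0.5,2.2,0,0],
    [0,0,0,0,0],
  ],
)

```text
t: 15.68
tcp_pos: [0.5551, 0.1978, 0.3286]
tool_rot: [0.397, 0.916, -0.016, 0.053]
force: [0.9, 0.4, -1.5]
finger_gap: 0.143
```

```bash
python3 -c "
from h import *
tilt();tilt2()"|grep -v ^t
```

```text
square tilt radial 0.0408 tang -0.0250 q [ 0.197  0.361  1.441 -0.091  1.272 -0.531]
in square axes: normal 0.0214 inplane -0.0427 sum-pi -0.0680 q [ 0.1971  0.3608  1.4412 -0.0909  1.2716 -0.5311] tau [  0.31 -39.56 -20.79  -0.27  -0.23   0.2 ]
```

jog_arm(
  commands=[
    [0,0,0,0.1,-0.12],
    [0,0,0,0.1,-0.12],
    [0,0,0,0.1,-0.12],
    [0,0,0,0.1,-0.12],
    [0,0,0,0.1,-0.12],
    [0,0,0,0.1,-0.12],
    [0,0,0,0.1,-0.12],
    [0,0,0,0.1,-0.12],
  ],
)

```text
t: 16.35
tcp_pos: [0.5527, 0.2006, 0.3336]
tool_rot: [0.781, 0.622, -0.04, 0.037]
force: [-0.6, 0.6, -2.3]
finger_gap: 0.138
```

jog_arm(
  commands=[
    [0,0,0,0.1,-0.12],
    [0,0,0,0.1,-0.12],
    [0,0,0,0.1,-0.12],
    [0,0,0,0.1,-0.12],
    [0,0,0,0.1,-0.12],
    [0,0,0,0.1,-0.12],
    [0,0,0,0.1,-0.12],
    [0,0,0,0,0],
  ],
)

```text
t: 17.02
tcp_pos: [0.5528, 0.2004, 0.3382]
tool_rot: [0.97, 0.237, -0.052, 0.015]
force: [-0.4, -0.2, -1.7]
finger_gap: 0.145
```

```bash
python3 -c "
from h import *
tilt();tilt2()"
```

```text
t 17.02 tcp [0.5528 0.2004 0.3382] mid [0.5765 0.2112 0.2628] turn 1.314 shift cm [ -0.55   0.48 -10.28] mid err mm [ -33.7   19.6 -102.8] down [-0.031 -0.03  -0.999] nz 0.012 gap 0.145
square tilt radial -0.0355 tang -0.0242 q [ 0.176  0.424  1.312 -0.036  1.508  1.272]
t 17.02 tcp [0.5528 0.2004 0.3382] mid [0.5765 0.2112 0.2628] turn 1.314 shift cm [ -0.55   0.48 -10.28] mid err mm [ -33.7   19.6 -102.8] down [-0.031 -0.03  -0.999] nz 0.012 gap 0.145
in square axes: normal 0.0125 inplane -0.0411 sum-pi 0.1026 q [ 0.1762  0.4243  1.3116 -0.036   1.5083  1.2725] tau [  0.05 -42.9  -20.83  -0.08   0.49   0.62]
```

jog_arm(
  commands=[
    [0,0,0,0,-0.12],
    [0,0,0,0,-0.12],
    [0,0,0,0,-0.12],
    [0,0,0,0,-0.12],
    [0,0,0,-4,0],
    [0,0,0,0,0],
    [0,0,0,0,0],
  ],
)

```text
t: 17.6
tcp_pos: [0.553, 0.2, 0.2973]
tool_rot: [0.999, 0.004, -0.052, 0.001]
force: [1.6, 0.5, -1.2]
finger_gap: 0.145
```

```bash
python3 -c "
from h import *
tilt();tilt2()"|sed 3d
```

```text
t 17.6 tcp [0.553  0.2    0.2973] mid [0.5793 0.1991 0.222 ] turn 1.784 shift cm [-0.55  0.49 -6.2 ] mid err mm [-36.5  31.7 -62. ] down [-0.037 -0.011 -0.999] nz 0.01 gap 0.145
square tilt radial -0.0384 tang -0.0050 q [0.15  0.454 1.375 0.013 1.417 1.71 ]
in square axes: normal 0.0103 inplane -0.0373 sum-pi 0.1040 q [0.1504 0.4539 1.3749 0.0133 1.4167 1.7103] tau [-1.000e-02 -3.955e+01 -1.692e+01  4.000e-02  6.300e-01  4.000e-02]
```

jog_arm(
  commands=[
    [0,-0.3,0.1,-1.2,0],
    [0,-0.3,0.1,-1.2,0],
    [0,-0.3,0.1,-1.2,0],
    [0,-0.3,0.1,-1.2,0],
    [0,0,0,0,0],
  ],
)

```text
t: 18.02
tcp_pos: [0.5451, 0.2051, 0.2554]
tool_rot: [0.999, 0.012, -0.046, 0.0]
force: [-1.4, 0.5, -2.1]
finger_gap: 0.145
```

```bash
python3 -c "
from h import *
tilt();tilt2()"|sed 3d
```

```text
t 18.02 tcp [0.5451 0.2051 0.2554] mid [0.5724 0.2047 0.1804] turn 1.769 shift cm [ 0.27 -0.1  -2.04] mid err mm [-29.6  26.1 -20.4] down [-0.025 -0.009 -1.   ] nz 0.008 gap 0.145
square tilt radial -0.0258 tang -0.0048 q [0.161 0.48  1.451 0.014 1.302 1.704]
in square axes: normal 0.0082 inplane -0.0249 sum-pi 0.0915 q [0.1613 0.4804 1.4506 0.0135 1.3021 1.7039] tau [-1.300e-01 -4.430e+01 -1.949e+01  6.000e-02  5.000e-02  3.000e-02]
```

jog_arm(
  commands=[
    [0,0.4,0,1.0,0],
    [0,0.4,0,1.0,0],
    [0,0.4,0,1.0,0],
    [0,0.4,0,1.0,0],
    [0,0,0,0,0],
  ],
)

```text
t: 18.43
tcp_pos: [0.5655, 0.2062, 0.3054]
tool_rot: [0.999, 0.018, -0.041, -0.0]
force: [1.1, 0.7, -2.1]
finger_gap: 0.146
```

```bash
python3 -c "
from h import *
tilt();tilt2()"|sed 3d
```

```text
t 18.43 tcp [0.5655 0.2062 0.3054] mid [0.5935 0.2063 0.2307] turn 1.757 shift cm [-1.74 -0.29 -7.07] mid err mm [-50.7  24.5 -70.7] down [-0.014 -0.008 -1.   ] nz 0.007 gap 0.146
square tilt radial -0.0152 tang -0.0052 q [0.158 0.458 1.344 0.012 1.421 1.691]
in square axes: normal 0.0070 inplane -0.0145 sum-pi 0.0812 q [0.1583 0.4575 1.344  0.0117 1.4213 1.6907] tau [ 6.000e-02 -4.213e+01 -1.896e+01  5.000e-02  5.900e-01  1.000e-02]
```

jog_arm(
  commands=[
    [0,-0.5,0,-1.2,0],
    [0,-0.5,0,-1.2,0],
    [0,-0.4,0,-1.2,0],
    [0,-0.4,0,-1.2,0],
    [0,-0.3,0,-1.2,0],
    [0,0,0,0,0],
  ],
)

```text
t: 18.93
tcp_pos: [0.5491, 0.207, 0.2532]
tool_rot: [0.999, 0.023, -0.031, -0.001]
force: [-0.0, -0.8, -1.9]
finger_gap: 0.145
```

```bash
python3 -c "
from h import *
tilt();tilt2()"|sed 3d
```

```text
t 18.93 tcp [0.5491 0.207  0.2532] mid [0.5786 0.2077 0.1791] turn 1.747 shift cm [-0.05 -0.51 -1.91] mid err mm [-35.8  23.1 -19.1] down [ 0.005 -0.005 -1.   ] nz 0.005 gap 0.145
square tilt radial 0.0042 tang -0.0053 q [0.164 0.476 1.463 0.012 1.264 1.686]
in square axes: normal 0.0048 inplane 0.0048 sum-pi 0.0619 q [0.1645 0.4762 1.4628 0.0118 1.2645 1.6857] tau [-1.100e-01 -4.430e+01 -1.963e+01  5.000e-02 -8.000e-02  1.000e-02]
```

Tilt is now 0.4° in both axes. Next I'll turn to face the lens.

jog_arm(
  commands=[
    [0,0,0,0,0.1],
    [0,0,0,0,0.12],
    [0,0,0,0,0.12],
    [0,0,0,0,0.12],
    [0,0,0,0,0.12],
    [0,0,0,0,0.12],
    [0,0,0,0,0.12],
    [0,0,0,0,0],
  ],
)

```text
t: 19.6
tcp_pos: [0.5545, 0.2081, 0.2629]
tool_rot: [0.899, 0.436, -0.023, 0.012]
force: [-0.6, 0.3, -2.4]
finger_gap: 0.144
```

```bash
python3 -c "
from h import *
tilt();tilt2()"|sed 3d
```

```text
t 19.6 tcp [0.5545 0.2081 0.2629] mid [0.5741 0.2312 0.1891] turn 0.889 shift cm [-0.61 -0.71 -2.91] mid err mm [-31.3  -0.4 -29.1] down [ 0.018  0.006 -1.   ] nz 0.011 gap 0.144
square tilt radial 0.0187 tang 0.0023 q [ 0.189  0.467  1.449 -0.037  1.264  0.868]
in square axes: normal 0.0105 inplane 0.0156 sum-pi 0.0382 q [ 0.1885  0.4674  1.4486 -0.0371  1.2638  0.8675] tau [-2.000e-02 -4.290e+01 -1.884e+01 -1.700e-01  1.200e-01 -5.900e-01]
```

jog_arm(
  commands=[
    [0,-0.1,-0.1,0,0.1],
    [0,-0.1,-0.1,0,0.12],
    [0,-0.1,-0.1,0,0.12],
    [0,-0.1,-0.1,0,0.12],
    [0,-0.1,-0.1,0,0.12],
    [0,-0.1,-0.1,0,0.12],
    [0,0,-0.1,0,0.12],
    [0,0,0,0,0.03],
  ],
)

```text
t: 20.27
tcp_pos: [0.5532, 0.2019, 0.2718]
tool_rot: [0.631, 0.775, -0.01, 0.022]
force: [-0.5, 0.2, -2.9]
finger_gap: 0.145
```

```bash
python3 -c "
from h import *
tilt();tilt2()"|sed 3d
```

```text
t 20.27 tcp [0.5532 0.2019 0.2718] mid [0.5489 0.2323 0.1981] turn 0.018 shift cm [-0.55 -0.14 -3.81] mid err mm [ -6.1  -1.5 -38.1] down [ 0.017  0.025 -1.   ] nz 0.022 gap 0.145
square tilt radial 0.0215 tang 0.0214 q [ 0.184  0.433  1.483 -0.049  1.212 -0.003]
in square axes: normal 0.0219 inplane 0.0209 sum-pi -0.0137 q [ 0.184   0.4327  1.4832 -0.0494  1.212  -0.0029] tau [ -0.   -41.64 -19.13  -0.19  -0.07  -0.2 ]
```

jog_arm(
  commands=[
    [0,0,-0.1,-3.8,0.02],
    [0,0,0,0,0],
    [0,0,0,0,0],
  ],
)

```text
t: 20.52
tcp_pos: [0.5568, 0.2015, 0.2381]
tool_rot: [0.626, 0.78, -0.006, 0.025]
force: [0.7, -0.4, -1.3]
finger_gap: 0.145
```

```bash
python3 -c "
from h import *
tilt();tilt2()"|sed 3d
```

```text
t 20.52 tcp [0.5568 0.2015 0.2381] mid [0.5527 0.232  0.1645] turn 0.003 shift cm [-0.98 -0.12 -0.45] mid err mm [-9.9 -1.2 -4.5] down [ 0.026  0.027 -0.999] nz 0.032 gap 0.145
square tilt radial 0.0308 tang 0.0222 q [ 0.182  0.469  1.523 -0.051  1.126 -0.015]
in square axes: normal 0.0316 inplane 0.0210 sum-pi -0.0242 q [ 0.1818  0.4692  1.5227 -0.0505  1.1255 -0.0154] tau [ 1.400e-01 -3.945e+01 -1.556e+01 -1.500e-01  1.800e-01 -3.000e-02]
```

Position is close, but tilt is 2.2°. There is time to improve it, so I'll turn to where the reliable positive drift cancels it.

jog_arm(
  commands=[
    [0,-0.1,0,0,0.12],
    [0,-0.1,0,0,0.12],
    [0,-0.1,0,0,0.12],
    [0,-0.1,0,0,0.12],
    [0,-0.1,0,0,0.12],
    [0,-0.1,0,0,0.12],
    [0,-0.1,0,0,0.12],
    [0,-0.1,0,0,0.12],
  ],
)

```text
t: 21.18
tcp_pos: [0.5558, 0.2034, 0.2541]
tool_rot: [0.18, 0.983, 0.013, 0.032]
force: [-0.3, -0.6, -2.5]
finger_gap: 0.142
```

jog_arm(
  commands=[
    [0,0,0,0,0.12],
    [0,0,0,0,0.12],
    [0,0,0,0,0.12],
    [0,0,0,0,0.12],
    [0,0,0,0,0.12],
    [0,0,0,0,0.12],
    [0,0,0,0,0.12],
    [0,0,0,0,0.12],
  ],
)

```text
t: 21.85
tcp_pos: [0.5628, 0.2048, 0.2738]
tool_rot: [-0.312, 0.949, 0.03, 0.033]
force: [-0.9, -0.0, -2.2]
finger_gap: 0.147
```

```bash
python3 -c "
from h import *
tilt();tilt2()"|sed 3d
```

```text
t 21.85 tcp [0.5628 0.2048 0.2738] mid [0.538  0.191  0.1992] turn -1.986 shift cm [-1.74 -0.22 -3.92] mid err mm [  4.8  39.8 -39.2] down [-0.016  0.044 -0.999] nz 0.045 gap 0.147
square tilt radial -0.0105 tang 0.0455 q [ 0.127  0.42   1.501  0.077  1.168 -2.108]
in square axes: normal 0.0448 inplane -0.0131 sum-pi -0.0517 q [ 0.1268  0.4202  1.5013  0.077   1.1684 -2.1083] tau [  0.16 -41.19 -19.09   0.22  -0.32   1.03]
```

jog_arm(
  commands=[
    [0,-0.1,0,0,-0.12],
    [0,-0.1,0,0,-0.12],
    [0,-0.1,0,0,-0.12],
    [0,-0.1,0,0,-0.12],
    [0,-0.1,0,0,-0.12],
    [0,-0.1,0,0,-0.12],
    [0,-0.1,0,0,-0.12],
    [0,-0.1,0,0,-0.12],
  ],
)

```text
t: 22.52
tcp_pos: [0.5623, 0.2046, 0.2934]
tool_rot: [0.177, 0.983, 0.009, 0.054]
force: [0.2, 0.2, -2.1]
finger_gap: 0.142
```

jog_arm(
  commands=[
    [0,-0.1,0,0,-0.12],
    [0,-0.1,0,0,-0.12],
    [0,-0.1,0,0,-0.12],
    [0,-0.1,0,0,-0.12],
    [0,-0.1,0,0,-0.12],
    [0,0,0,0,-0.12],
    [0,0,0,0,-0.12],
    [0,0,0,0,-0.06],
  ],
)

```text
t: 23.18
tcp_pos: [0.5616, 0.2066, 0.3135]
tool_rot: [0.604, 0.795, -0.01, 0.062]
force: [-0.0, -0.4, -0.4]
finger_gap: 0.143
```

```bash
python3 -c "
from h import *
tilt();tilt2()"|sed 3d
```

```text
t 23.18 tcp [0.5616 0.2066 0.3135] mid [0.5598 0.2329 0.2382] turn -0.053 shift cm [-1.84 -0.22 -7.82] mid err mm [-17.   -2.1 -78.2] down [ 0.077 -0.024 -0.997] nz 0.067 gap 0.143
square tilt radial 0.0697 tang -0.0401 q [ 0.22   0.391  1.437 -0.114  1.251 -0.019]
in square axes: normal 0.0673 inplane -0.0439 sum-pi -0.0629 q [ 0.2201  0.3913  1.4366 -0.1138  1.2509 -0.0187] tau [ -0.05 -41.03 -20.36  -0.42  -0.3   -0.25]
```

jog_arm(
  commands=[
    [0,0,0,4,0],
    [0,0,0,4,0],
    [0,0,0,0,0],
    [0,0,0,0,0.12],
    [0,0,0,0,0.12],
    [0,0,0,0,0.12],
    [0,0,0,0,0.12],
  ],
)

```text
t: 23.77
tcp_pos: [0.5624, 0.2087, 0.4119]
tool_rot: [0.395, 0.916, 0.013, 0.068]
force: [-0.5, 0.5, -2.4]
finger_gap: 0.147
```

```bash
python3 -c "
from h import *
tilt();tilt2()"|sed 3d
```

```text
t 23.77 tcp [0.5624 0.2087 0.4119] mid [0.5497 0.2319 0.3366] turn -0.539 shift cm [ -2.06  -0.43 -17.66] mid err mm [  -6.9   -1.1 -176.6] down [ 0.095  0.024 -0.995] nz 0.085 gap 0.147
square tilt radial 0.0977 tang 0.0052 q [ 0.198  0.291  1.325 -0.057  1.399 -0.552]
in square axes: normal 0.0854 inplane -0.0478 sum-pi -0.1262 q [ 0.1976  0.2914  1.3246 -0.0574  1.3994 -0.5521] tau [  0.45 -37.99 -23.01  -0.37  -0.45   1.07]
```

jog_arm(
  commands=[
    [0,0,-2,0,0],
    [0,0,-2,0,0],
    [0,0,-2,0,0],
    [0,0,2,0,0],
    [0,0,2,0,0],
    [0,0,2,0,0],
  ],
)

```text
t: 24.27
tcp_pos: [0.5624, 0.2028, 0.4243]
tool_rot: [0.401, 0.913, 0.015, 0.074]
force: [0.3, 0.2, -2.3]
finger_gap: 0.141
```

```bash
python3 -c "
from h import *
tilt();tilt2()"|sed 3d
```

```text
t 24.27 tcp [0.5624 0.2028 0.4243] mid [0.5511 0.2263 0.3489] turn -0.527 shift cm [ -2.16   0.2  -18.89] mid err mm [  -8.3    4.5 -188.9] down [ 0.109  0.024 -0.994] nz 0.096 gap 0.141
square tilt radial 0.1116 tang 0.0029 q [ 0.189  0.275  1.317 -0.06   1.41  -0.548]
in square axes: normal 0.0961 inplane -0.0568 sum-pi -0.1399 q [ 0.1891  0.2755  1.3166 -0.0597  1.4097 -0.548 ] tau [ -1.96 -38.58 -22.56  -0.26  -0.59  -0.32]
```

jog_arm(
  commands=[
    [0,0,0,0,0],
    [0,0,0,0,0],
  ],
)

```text
t: 24.43
tcp_pos: [0.5621, 0.2057, 0.4277]
tool_rot: [0.401, 0.913, 0.017, 0.075]
force: [0.3, -0.5, -1.5]
finger_gap: 0.144
```

```bash
python3 -c "
from h import *
tilt()"
```

```text
t 24.43 tcp [0.5621 0.2057 0.4277] mid [0.5511 0.2293 0.3523] turn -0.527 shift cm [ -2.16  -0.09 -19.23] mid err mm [  -8.3    1.5 -192.3] down [ 0.113  0.027 -0.993] nz 0.101 gap 0.144
square tilt radial 0.1158 tang 0.0047 q [ 0.193  0.273  1.312 -0.058  1.413 -0.545]
```

jog_arm(
  commands=[
    [0,-0.4,0,-4,0],
    [0,0,0,0,0],
  ],
)

```text
t: 24.6
tcp_pos: [0.5523, 0.2044, 0.3849]
tool_rot: [0.402, 0.913, 0.015, 0.072]
force: [-5.9, -0.6, -8.6]
finger_gap: 0.142
```

```bash
python3 -c "
from h import *
tilt()"
```

```text
t 24.6 tcp [0.5523 0.2044 0.3849] mid [0.5407 0.2279 0.3095] turn -0.525 shift cm [ -1.12   0.02 -14.95] mid err mm [   2.1    2.9 -149.5] down [ 0.104  0.025 -0.994] nz 0.093 gap 0.142
square tilt radial 0.1071 tang 0.0042 q [ 0.194  0.286  1.404 -0.06   1.317 -0.536]
```

Key insight: the rows retarget while the arm is still moving, so it coasts. Camera calls hold the last target, so they act as a brake. I'll brake, make single moves, then measure.

```bash
cat > b.py <<'E'
import sys
from h import *
for i in range(int(sys.argv[1])): snapshot('top')
tilt()
E
python3 b.py 3
```

```text
t 24.75 tcp [0.5659 0.2067 0.4007] mid [0.557  0.2307 0.3251] turn -0.528 shift cm [ -2.75  -0.11 -16.51] mid err mm [-1.420e+01  1.000e-01 -1.651e+02] down [ 0.141  0.031 -0.99 ] nz 0.125 gap 0.143
square tilt radial 0.1442 tang 0.0037 q [ 0.194  0.282  1.373 -0.06   1.315 -0.537]
```

jog_arm(
  commands=[
    [0,0,0,-4,0],
  ],
)

```text
t: 24.83
tcp_pos: [0.5746, 0.2079, 0.3736]
tool_rot: [0.401, 0.91, 0.033, 0.099]
force: [2.7, 1.3, -1.1]
finger_gap: 0.14
```

```bash
python3 b.py 3
```

```text
t 24.98 tcp [0.5668 0.2064 0.3616] mid [0.5579 0.2304 0.286 ] turn -0.527 shift cm [ -2.84  -0.08 -12.6 ] mid err mm [ -15.1    0.4 -126. ] down [ 0.141  0.031 -0.99 ] nz 0.124 gap 0.148
square tilt radial 0.1440 tang 0.0035 q [ 0.193  0.31   1.437 -0.062  1.223 -0.531]
```

jog_arm(
  commands=[
    [0,0,0,-4,0],
  ],
)

```text
t: 25.07
tcp_pos: [0.5752, 0.2079, 0.3332]
tool_rot: [0.402, 0.91, 0.032, 0.098]
force: [1.7, 1.2, -0.3]
finger_gap: 0.142
```

```bash
python3 b.py 3
```

```text
t 25.22 tcp [0.5671 0.2062 0.3219] mid [0.5581 0.2302 0.2464] turn -0.526 shift cm [-2.85 -0.06 -8.64] mid err mm [-15.3   0.6 -86.4] down [ 0.139  0.031 -0.99 ] nz 0.123 gap 0.141
square tilt radial 0.1420 tang 0.0034 q [ 0.193  0.344  1.495 -0.065  1.133 -0.524]
```

Confirmed: single row plus brake moves exactly and keeps the tilt. Now a fast rise that retargets mid-transient should bake in negative tilt.

jog_arm(
  commands=[
    [0,0,0,4,0],
    [0,0,0,0,0],
  ],
)

```text
t: 25.38
tcp_pos: [0.5694, 0.2064, 0.3673]
tool_rot: [0.402, 0.911, 0.025, 0.088]
force: [2.2, 0.8, 1.1]
finger_gap: 0.144
```

```bash
python3 b.py 3
```

```text
t 25.53 tcp [0.5646 0.2055 0.3592] mid [0.5548 0.2293 0.2837] turn -0.525 shift cm [ -2.52  -0.03 -12.37] mid err mm [ -12.     1.5 -123.7] down [ 0.127  0.028 -0.991] nz 0.113 gap 0.143
square tilt radial 0.1305 tang 0.0035 q [ 0.193  0.314  1.436 -0.062  1.234 -0.531]
```

jog_arm(
  commands=[
    [0,0,0,4,0],
    [0,0,0,4,0],
  ],
)

```text
t: 25.7
tcp_pos: [0.5574, 0.2041, 0.4285]
tool_rot: [0.402, 0.913, 0.014, 0.071]
force: [1.7, 0.7, -0.9]
finger_gap: 0.143
```

```bash
python3 b.py 3
```

```text
t 25.85 tcp [0.56   0.2047 0.4329] mid [0.5491 0.2283 0.3574] turn -0.524 shift cm [ -1.96   0.02 -19.74] mid err mm [  -6.3    2.5 -197.4] down [ 0.114  0.026 -0.993] nz 0.102 gap 0.144
square tilt radial 0.1169 tang 0.0039 q [ 0.193  0.266  1.308 -0.059  1.422 -0.543]
```

jog_arm(
  commands=[
    [0,0,0,-4,0],
  ],
)

```text
t: 25.93
tcp_pos: [0.5647, 0.2056, 0.4013]
tool_rot: [0.402, 0.911, 0.023, 0.084]
force: [2.2, -0.5, -1.7]
finger_gap: 0.145
```

```bash
python3 b.py 1
```

```text
t 25.98 tcp [0.5569 0.2042 0.3865] mid [0.5454 0.2277 0.3111] turn -0.524 shift cm [ -1.6    0.05 -15.11] mid err mm [  -2.6    3.1 -151.1] down [ 0.106  0.025 -0.994] nz 0.095 gap 0.141
square tilt radial 0.1090 tang 0.0042 q [ 0.193  0.291  1.392 -0.06   1.321 -0.537]
```

jog_arm(
  commands=[
    [0,0,0,-4,0],
  ],
)

```text
t: 26.07
tcp_pos: [0.5591, 0.2046, 0.3547]
tool_rot: [0.402, 0.912, 0.018, 0.076]
force: [1.8, 0.5, -1.5]
finger_gap: 0.144
```

```bash
python3 b.py 1; python3 b.py 1
```

```text
t 26.12 tcp [0.5513 0.203  0.3413] mid [0.5385 0.2264 0.266 ] turn -0.522 shift cm [ -0.9    0.12 -10.6 ] mid err mm [   4.3    4.4 -106. ] down [ 0.089  0.022 -0.996] nz 0.08 gap 0.141
square tilt radial 0.0913 tang 0.0046 q [ 0.192  0.324  1.466 -0.061  1.234 -0.531]
t 26.17 tcp [0.5509 0.203  0.3428] mid [0.5379 0.2263 0.2676] turn -0.522 shift cm [ -0.84   0.12 -10.76] mid err mm [   4.9    4.5 -107.6] down [ 0.086  0.021 -0.996] nz 0.078 gap 0.145
square tilt radial 0.0883 tang 0.0044 q [ 0.192  0.323  1.462 -0.061  1.241 -0.531]
```

jog_arm(
  commands=[
    [0,0,0,-4,0],
  ],
)

```text
t: 26.25
tcp_pos: [0.5564, 0.2041, 0.316]
tool_rot: [0.402, 0.913, 0.013, 0.07]
force: [3.0, 0.2, 0.4]
finger_gap: 0.141
```

```bash
python3 b.py 2; python3 b.py 1
```

```text
t 26.35 tcp [0.5482 0.2024 0.3053] mid [0.5343 0.2255 0.2302] turn -0.522 shift cm [-0.48  0.14 -7.02] mid err mm [  8.5   5.3 -70.2] down [ 0.073  0.019 -0.997] nz 0.066 gap 0.141
square tilt radial 0.0751 tang 0.0045 q [ 0.192  0.358  1.514 -0.063  1.168 -0.527]
t 26.4 tcp [0.5504 0.2028 0.3083] mid [0.537  0.226  0.2331] turn -0.522 shift cm [-0.75  0.12 -7.31] mid err mm [  5.8   4.8 -73.1] down [ 0.079  0.02  -0.997] nz 0.072 gap 0.144
square tilt radial 0.0818 tang 0.0043 q [ 0.192  0.356  1.509 -0.063  1.168 -0.527]
```

jog_arm(
  commands=[
    [0,0,0,4,0],
    [0,0,0,4,0],
    [0,0,0,0,0],
  ],
)

```text
t: 26.65
tcp_pos: [0.5516, 0.2029, 0.395]
tool_rot: [0.403, 0.913, 0.008, 0.062]
force: [0.8, 0.5, -0.6]
finger_gap: 0.143
```

```bash
python3 b.py 2
```

```text
t 26.75 tcp [0.549  0.2025 0.3893] mid [0.5348 0.2255 0.3142] turn -0.522 shift cm [ -0.54   0.13 -15.42] mid err mm [   8.     5.3 -154.2] down [ 0.071  0.018 -0.997] nz 0.065 gap 0.146
square tilt radial 0.0730 tang 0.0043 q [ 0.192  0.292  1.38  -0.059  1.368 -0.539]
```

jog_arm(
  commands=[
    [0,0,0,-4,0],
  ],
)

```text
t: 26.83
tcp_pos: [0.5543, 0.2036, 0.3582]
tool_rot: [0.402, 0.913, 0.011, 0.066]
force: [1.9, 0.7, -1.6]
finger_gap: 0.146
```

```bash
python3 b.py 1
```

```text
t 26.88 tcp [0.5473 0.2022 0.3451] mid [0.5329 0.2252 0.27  ] turn -0.521 shift cm [ -0.35   0.15 -11.  ] mid err mm [   9.9    5.6 -110. ] down [ 0.067  0.018 -0.998] nz 0.061 gap 0.142
square tilt radial 0.0691 tang 0.0046 q [ 0.192  0.324  1.453 -0.06   1.268 -0.533]
```

jog_arm(
  commands=[
    [0,0,0,-4,0],
  ],
)

```text
t: 26.97
tcp_pos: [0.5505, 0.2029, 0.3124]
tool_rot: [0.403, 0.913, 0.007, 0.061]
force: [2.6, 1.1, -1.9]
finger_gap: 0.14
```

```bash
python3 b.py 2
```

```text
t 27.07 tcp [0.542  0.2012 0.3012] mid [0.5264 0.224  0.2264] turn -0.521 shift cm [ 0.3   0.21 -6.64] mid err mm [ 16.4   6.8 -66.4] down [ 0.05   0.015 -0.999] nz 0.047 gap 0.142
square tilt radial 0.0521 tang 0.0048 q [ 0.192  0.362  1.517 -0.062  1.183 -0.528]
```

jog_arm(
  commands=[
    [0,0,0,4,0],
    [0,0,0,4,0],
  ],
)

```text
t: 27.23
tcp_pos: [0.5347, 0.1996, 0.3723]
tool_rot: [0.403, 0.915, -0.009, 0.037]
force: [1.5, 0.3, -0.7]
finger_gap: 0.142
```

```bash
python3 b.py 2
```

```text
t 27.33 tcp [0.5399 0.2006 0.3807] mid [0.5235 0.2232 0.3059] turn -0.52 shift cm [  0.59   0.24 -14.59] mid err mm [  19.3    7.6 -145.9] down [ 0.041  0.013 -0.999] nz 0.039 gap 0.144
square tilt radial 0.0426 tang 0.0047 q [ 0.192  0.297  1.394 -0.058  1.38  -0.54 ]
```

jog_arm(
  commands=[
    [0,0,0,-4,0],
  ],
)

```text
t: 27.42
tcp_pos: [0.5459, 0.2018, 0.3508]
tool_rot: [0.403, 0.914, 0.003, 0.054]
force: [1.8, 1.3, -2.1]
finger_gap: 0.148
```

```bash
python3 b.py 2
```

```text
t 27.52 tcp [0.537  0.2001 0.3378] mid [0.52   0.2226 0.2632] turn -0.52 shift cm [  0.94   0.27 -10.32] mid err mm [  22.8    8.2 -103.2] down [ 0.032  0.011 -0.999] nz 0.031 gap 0.14
square tilt radial 0.0336 tang 0.0048 q [ 0.192  0.329  1.463 -0.06   1.289 -0.534]
```

jog_arm(
  commands=[
    [0,0,0,-4,0],
  ],
)

```text
t: 27.6
tcp_pos: [0.542, 0.2011, 0.3064]
tool_rot: [0.403, 0.914, -0.002, 0.048]
force: [1.9, 0.0, -0.6]
finger_gap: 0.148
```

```bash
python3 b.py 2
```

```text
t 27.7 tcp [0.5326 0.1992 0.2944] mid [0.5146 0.2215 0.22  ] turn -0.52 shift cm [ 1.48  0.33 -6.  ] mid err mm [ 28.2   9.3 -60. ] down [ 0.018  0.008 -1.   ] nz 0.019 gap 0.147
square tilt radial 0.0191 tang 0.0048 q [ 0.192  0.368  1.525 -0.061  1.202 -0.529]
```

jog_arm(
  commands=[
    [0,0.7,0.2,-3,0],
  ],
)

```text
t: 27.78
tcp_pos: [0.5426, 0.2019, 0.2702]
tool_rot: [0.403, 0.915, -0.007, 0.04]
force: [2.3, 0.6, -1.3]
finger_gap: 0.141
```

```bash
python3 b.py 2
```

```text
t 27.88 tcp [0.5376 0.2007 0.2617] mid [0.5189 0.2229 0.1874] turn -0.519 shift cm [ 1.04  0.15 -2.74] mid err mm [ 23.9   7.9 -27.4] down [ 0.009  0.007 -1.   ] nz 0.011 gap 0.142
square tilt radial 0.0099 tang 0.0048 q [ 0.193  0.414  1.548 -0.063  1.142 -0.524]
```

jog_arm(
  commands=[
    [0,0.7,0.1,-2.5,0],
  ],
)

```text
t: 27.97
tcp_pos: [0.5473, 0.2024, 0.242]
tool_rot: [0.402, 0.915, -0.011, 0.035]
force: [2.5, -0.1, -1.5]
finger_gap: 0.143
```

```bash
python3 b.py 3
```

```text
t 28.12 tcp [0.5442 0.2015 0.237 ] mid [0.5253 0.2236 0.1627] turn -0.519 shift cm [ 0.4   0.07 -0.27] mid err mm [17.5  7.2 -2.7] down [ 0.006  0.006 -1.   ] nz 0.008 gap 0.142
square tilt radial 0.0069 tang 0.0046 q [ 0.192  0.452  1.559 -0.065  1.096 -0.521]
```

Tilt is now 0.5°. The remaining turn is −0.52, done one braked row at a time.

jog_arm(
  commands=[
    [0,0.2,0,-0.1,-0.12],
  ],
)

```text
t: 28.2
tcp_pos: [0.5461, 0.2015, 0.2381]
tool_rot: [0.458, 0.889, -0.015, 0.03]
force: [-1.1, -0.6, -1.7]
finger_gap: 0.14
```

```bash
python3 b.py 2
```

```text
t 28.3 tcp [0.5474 0.2018 0.2385] mid [0.5315 0.226  0.1642] turn -0.4 shift cm [ 0.06  0.05 -0.42] mid err mm [11.3  4.8 -4.2] down [ 0.01   0.006 -1.   ] nz 0.011 gap 0.145
square tilt radial 0.0108 tang 0.0036 q [ 0.193  0.456  1.547 -0.069  1.109 -0.398]
```

jog_arm(
  commands=[
    [0,0.1,0,-0.1,-0.12],
  ],
)

```text
t: 28.38
tcp_pos: [0.5484, 0.2018, 0.2395]
tool_rot: [0.509, 0.86, -0.016, 0.031]
force: [-1.3, 0.7, -2.5]
finger_gap: 0.145
```

```bash
python3 b.py 2
```

```text
t 28.48 tcp [0.5495 0.202  0.2398] mid [0.5368 0.228  0.1654] turn -0.282 shift cm [-0.17  0.03 -0.54] mid err mm [ 6.   2.8 -5.4] down [ 0.014  0.005 -1.   ] nz 0.015 gap 0.142
square tilt radial 0.0147 tang 0.0022 q [ 0.195  0.459  1.537 -0.072  1.119 -0.279]
```

jog_arm(
  commands=[
    [0,0.1,0,0,-0.12],
  ],
)

```text
t: 28.57
tcp_pos: [0.55, 0.202, 0.241]
tool_rot: [0.558, 0.829, -0.017, 0.031]
force: [1.1, 0.0, -2.6]
finger_gap: 0.139
```

```bash
python3 b.py 2
```

```text
t 28.67 tcp [0.5512 0.2022 0.2413] mid [0.5418 0.2296 0.1669] turn -0.166 shift cm [-0.36  0.   -0.69] mid err mm [ 1.   1.2 -6.9] down [ 0.017  0.004 -1.   ] nz 0.017 gap 0.146
square tilt radial 0.0174 tang 0.0005 q [ 0.196  0.462  1.527 -0.075  1.132 -0.161]
```

jog_arm(
  commands=[
    [0,0,0,0,-0.12],
  ],
)

```text
t: 28.75
tcp_pos: [0.5508, 0.2022, 0.242]
tool_rot: [0.604, 0.796, -0.018, 0.031]
force: [0.7, -0.7, -2.6]
finger_gap: 0.146
```

```bash
python3 b.py 2
```

```text
t 28.85 tcp [0.5515 0.2023 0.2422] mid [0.5454 0.2306 0.1678] turn -0.051 shift cm [-0.4  -0.01 -0.78] mid err mm [-2.6  0.2 -7.8] down [ 0.018  0.002 -1.   ] nz 0.018 gap 0.145
square tilt radial 0.0186 tang -0.0016 q [ 0.197  0.464  1.52  -0.076  1.143 -0.044]
```

jog_arm(
  commands=[
    [0,-0.2,0,3,-0.05],
  ],
)

```text
t: 28.93
tcp_pos: [0.5456, 0.2014, 0.267]
tool_rot: [0.621, 0.783, -0.023, 0.026]
force: [-0.9, -0.4, -1.7]
finger_gap: 0.146
```

```bash
python3 b.py 3
```

```text
t 29.08 tcp [0.5511 0.2027 0.2746] mid [0.5466 0.2313 0.2002] turn -0.007 shift cm [-0.4  -0.06 -4.02] mid err mm [ -3.8  -0.5 -40.2] down [ 0.024  0.002 -1.   ] nz 0.024 gap 0.147
square tilt radial 0.0243 tang -0.0023 q [ 0.198  0.428  1.484 -0.075  1.213 -0.004]
```

jog_arm(
  commands=[
    [0,0,0,-3.8,0],
  ],
)

```text
t: 29.17
tcp_pos: [0.5566, 0.2039, 0.2434]
tool_rot: [0.62, 0.784, -0.009, 0.038]
force: [2.0, 0.4, -2.3]
finger_gap: 0.143
```

```bash
python3 b.py 2
```

```text
t 29.27 tcp [0.5469 0.2018 0.2318] mid [0.5416 0.2303 0.1575] turn -0.01 shift cm [0.1  0.05 0.25] mid err mm [1.2 0.5 2.5] down [ 0.013  0.    -1.   ] nz 0.013 gap 0.144
square tilt radial 0.0127 tang -0.0021 q [ 1.980e-01  4.730e-01  1.536e+00 -7.700e-02  1.127e+00 -1.000e-03]
```

Now the final tweak, then a visual check.

jog_arm(
  commands=[
    [0,0,0,0.1,-0.01],
  ],
)

```text
t: 29.35
tcp_pos: [0.5457, 0.2016, 0.2316]
tool_rot: [0.623, 0.781, -0.022, 0.027]
force: [0.5, 0.4, -1.8]
finger_gap: 0.143
```

Run:
```python
from h import *
for i in range(3): snapshot('wrist')
p=snapshot('scene'); q=snapshot('top'); tilt()
for n,x in(('scene',p),('top',q)):
    print(n,[(np.round(d['centre'],3),round(d['score'],2)) for d in models.pinpoint(x,'blade_mid')[:1]],[(np.round(d['centre'],3),round(d['score'],2)) for d in models.pinpoint(x,'focus')[:1]])
s=manip.sense(); print(s['t'],s['qd'].round(4),s['tcp_pos'])
a=cv2.resize(cv2.cvtColor(p['image'],4)[40:240,180:340],None,fx=3,fy=3,interpolation=2)
b=cv2.resize(cv2.cvtColor(q['image'],4)[10:210,90:190],None,fx=3,fy=3,interpolation=2)
cv2.imwrite('pics/fin.png',np.hstack([a,b]))
# projected expected blade corners/mid in scene crop coords
R=Ro.from_quat(s['tool_rot']).as_matrix(); D=R@RG.T; mid=s['tcp_pos']+D@(MID-TG)
ax=D@np.array([np.cos(-.237),np.sin(-.237),0]); dn=D@np.array([0,0,-1.])
for w,l in((-.0125,-.069),(.0125,-.069),(-.0125,.069),(.0125,.069)):
    u=proj(p,mid+ax*w+dn*l); print(w,l,((u-[180,40])*3).round())
print('focus',((proj(p,FOC)-[180,40])*3).round())
```

```text
t 29.6 tcp [0.5476 0.202  0.2337] mid [0.5426 0.2305 0.1594] turn -0.0 shift cm [0.02 0.03 0.06] mid err mm [0.2 0.3 0.6] down [ 0.015  0.001 -1.   ] nz 0.014 gap 0.143
square tilt radial 0.0144 tang -0.0022 q [ 0.198  0.472  1.534 -0.077  1.13   0.009]
scene [(array([0.54 , 0.229, 0.156]), 0.93)] []
top [(array([0.541, 0.227, 0.16 ]), 0.87)] [(array([0.545, 0.235, 0.16 ]), 0.62)]
29.8 [-0.0009  0.0014  0.005   0.0003 -0.002   0.0012] [0.54726995 0.2019504  0.23347243]
-0.0125 -0.069 [125. 172.]
0.0125 -0.069 [143. 180.]
-0.0125 0.069 [133. 296.]
0.0125 0.069 [151. 305.]
focus [138. 240.]
```

View pics/fin.png

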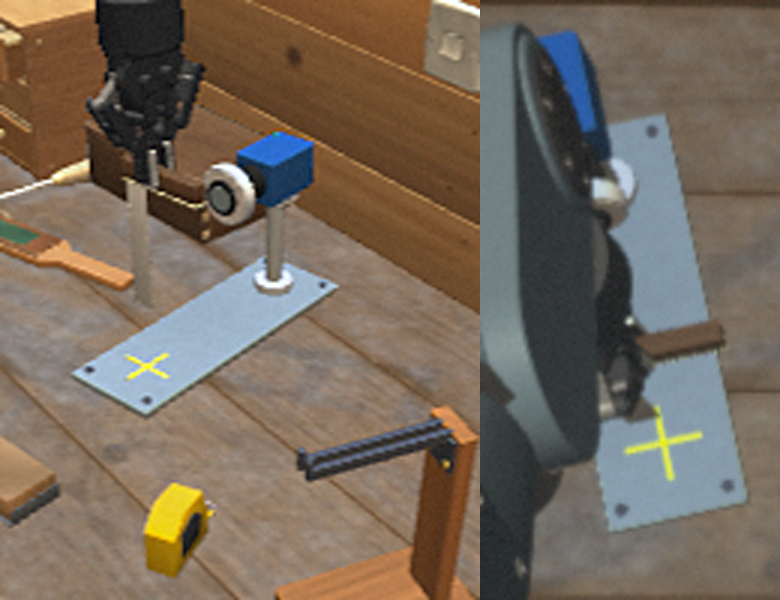

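In the scene crop the blade runs from about (137,180) to (142,303), on top of the projected corners (134,176) and (142,300). In the top crop the stock lies parallel to the cross bar, and the tape measure is where it was. The arm is still, so I'll hand in.

```bash
python3 -c "
from h import *
status(); print(workorder.sign_off())"
```

```text
t 29.8 tcp [0.5473 0.202  0.2335] mid [0.5422 0.2305 0.1591] turn -0.0 shift cm [0.06 0.03 0.09] mid err mm [0.6 0.3 0.9] down [ 0.014  0.001 -1.   ] nz 0.014 gap 0.143
the job is handed in; nothing more can be done
None
```

I lifted the try square straight up off the rack and presented its blade to the inspection camera. I handed the job in at t = 29.8 s, with the square still gripped and the arm still.

**Final pose:** from the tool pose, the middle of the blade is about 1 mm from the focus point. The blade is about 0.8° off vertical, and its face is square to the lens within my measuring accuracy.

**Picture checks:**
- The blade's outline in the scene picture matched its projected corners. In the top picture the stock lay parallel to the cross bar.
- The networks put the blade middle 2–4 mm from my focus point. The top-view focus reading was (0.545, 0.235), about 4–5 mm from mine, so the two network readings differ by about 9 mm. I kept my own value from the cross and base edges, which an earlier network reading agreed with to about 1–2 mm.
- I did not see any contact with the camera or the bystanders. The last picture showed the tape measure and part of the sanding block, apparently where they were. The offcut was outside it, so I did not check it again at the end.

**What went wrong on the way:** quick successive moves made the tool drift into a tilt of up to about 8° while the square was held in the air near the camera. I worked that out with short moves, letting the arm settle between them, before the final placing.

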